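Take the left-hand hub cap off a wire-reel stand

TASK

The empty wire reel on the bench stand is due to be changed: take the steel hub cap off its spindle. The cap has a left-hand thread, so turn it clockwise (seen from above), following it as it rises, until its engraved line comes to the line on the disc below; from there go on slowly, feeling for the spot somewhat further round where it comes free, without forcing thread or stop, then lift it straight off, and set it down upright in the low open tray, not dropping it. Leave the other things on the bench where they are.

Things in the scene. Friction and masses are not known exactly. Their poses are not given: they have to be found in the camera images.
- cap_mid (a point): Middle of the loose steel hub cap (about 220 g), on its axis, 31.5 mm above its underside: a notched round skirt 58 mm across and 33 mm high, topped by an upright grip bar 40 mm long, 14 mm thick, 30 mm high (63 mm in all). z is up; x runs along the bar towards the engraved line, so the bar is pinched across y.
- cap_mark (a point): Outer end of the cap's engraved dark line (3 mm wide), on the rim of the skirt's top face, 29 mm from the axis. At the start it stands 45 to 75 degrees counter-clockwise (from above) of the disc's line.
- cap: The same cap; origin on its axis at the underside. Inside, two opposite lugs ride in the spindle's two-start thread, with about 1.5 mm sideways and 2 mm up-down play. A spring under the reel lifts it against the thread with 5 to 8 N, so it stays put when let go and may be regripped. Turned clockwise it rises 10 mm per turn (1.5 to 4 mm in all) and must be let rise.
- stand_axis (a point): On the spindle's upright axis, at the top face of the 92 mm disc lying on the reel, 82 mm above the bench; z up, x towards the disc's engraved line. The cap rests with its underside 0 to 3 mm above this point and must rise 25 mm from there to clear the spindle.
- disc_mark (a point): Middle of the disc's engraved dark line (15 mm long, 3 mm wide), 38 mm from the axis. It shows only where to begin feeling: the middle of the slot where the cap comes free lies with the cap's line 5 to 60 degrees clockwise beyond it, differing each time. The slot is about 9 degrees wide; short of it the thread still holds the cap down, beyond it the lugs meet a solid stop.
- stand: The fixed reel stand: round base 150 mm across, empty reel 124 mm across, disc and spindle. Origin on the axis at bench level, x towards the disc's line, z up. Thread and stop count as strained above 60 N of contact force from the cap.
- tray: Low open plastic tray, fixed, 160 mm (its x) by 130 mm (its y), 30 mm high, walls and floor about 4 mm; origin at the centre of its underside. It is empty.
- driver: Bystander: screwdriver lying on the bench.
- tape: Bystander: tape-sized roll, 84 mm in diameter, 24 mm high.
- jar: Bystander: small jar, 56 mm in diameter, 70 mm high.
- housing: Bystander: small plastic block, 60 x 40 x 25 mm.
Mind the look-alikes: they are no part of the job. Of the things that look like the stand, the smallest one is meant.

How it is judged:
By the outcome, as a careful person would: the job done as asked, in the order asked, and still so for the second after the job is handed in, with the robot touching nothing.
It also fails if it takes over 72 s, if anything falls off the work surface, if the arm or the gripper's body presses on something with over 40 N, if the wrist force passes 120 N, or if a joint passes its speed limit or range.

ROBOT

A 6-joint arm with a two-finger parallel gripper is mounted at the origin on the work surface. World frame = base frame: x ahead of the robot, y to its left, z up, the work surface at z = 0. Lengths are in mm, angles in rad, forces in N, time in s.
With the tool pointing down it reaches from about 275 to 750 mm from the base axis. Payload 10.2 kg.
Tool frame: the origin (TCP) lies between the finger pads; the fingertips stand 17 mm ahead of it and the grasp point (between the pads) lies 2 mm behind it (tips_ahead is the distance from the TCP to the fingertips, in mm); z points along the fingers, y is the line along which they close (so a half turn about z gives the same grasp; the last joint's range is limited). The gripper opens to 85 mm and grips with 20 to 120 N. Pads are 22 mm wide; open, the fingers measure 114 mm over their backs; the gripper's body (76 mm by 85 mm) begins 54 mm behind the grasp point. The pads swing forward as they close: fully open they stand 13 mm farther back than shut.
Start: joints at [-0.223, 0.313, 1.498, -0, 1.331, -0.223], TCP at [525.006, -0.014, 248.294] pointing down, gripper open.
Joint ranges: [-2.94, 2.94], [-0.97, 2.17], [0.19, 2.56], [-1.23, 4.37], [0.02, 3.11], [-2.88, 2.88]. Speed limits (rad/s): [2.39, 2.39, 3.01, 3.14, 3.14, 3.14].

INTERFACE

Orientations are given as a unit quaternion [w, x, y, z].
In Python, from rig import sense, capture, finish_job, boxes_of, tips_ahead gives the robot as it stands.
- The arm moves only by the tool drive_tool, never from a script. Its argument "commands" is text: rows parted by semicolons, each of 7 numbers parted by spaces: the shift along the world's x, y, z in units of 0.1 m (1.0 is 0.1 m), then the turn, a rotation vector about the world's x, y, z in units of pi/4 rad (1.0 is pi/4 rad), then the opening in per cent of the stroke, from 0 (shut) to 100 (fully open). A call has 1 to 20 rows; each row shifts and turns the commanded pose from where the row before left it; what a row does not reach is not made up. A row lasts 1/12 s, in which the tool goes at most 41.7 mm and 7.16 degrees, less where a joint would pass 70% of its speed; a pose out of reach is approached as far as the arm can. A call with a number of a shift or a turn outside -1 to 1 is refused whole. A call with a gripper value outside its range is refused whole. The fingers move at their own pace and stop on an object; "force" is the grip in N (left out, the last holds). Time passes only in rows, so rows that do not move let the fingers close. It gives the time, the measured TCP pose, the force, the opening and the grip force at its end, in the units of the state.
- sense(): the state, without advancing time (a new reading comes with each control period).
- capture(name): name is "scene" or "side" or "wrist"; returns a dict with "pixels" (384x512x3 uint8, blue, green, red), "fov_y" (degrees; the focal length in pixels is half the picture's height over the tangent of half this angle, whatever the lens; pixels are square), "cx", "cy" (the principal point, pixels), "k1" (the pictures are not rectified: a ray, as slopes to the right and down, at radius r is drawn at 1 + k1 r^2 times it, then the intrinsics apply), "position" and "attitude" of the camera in the world; the wrist camera has in their place "tool_from_camera" (4x4, takes a point from camera to tool coordinates, whose origin is the TCP and whose axes are the flange's). Camera axes: x right, y down, z forward; pixel columns grow to the right and rows downward; lengths in mm; the calibration is good to about 2 mm. A picture is of the moment at which its call begins: read the wrist's pose just before it. There is no depth.
- finish_job(): hands the job in; it is judged then, once.
Trained networks look in a picture, given as the dict that the camera call returned (one of the last four; its "shot" number tells which), for a name from the list of things; names that differ only in an ending like _2 or _b are one class to them, and where a whole thing is asked for, a point or a joint stands for the part that bears it (a point fixed in the world has none). Each returns a list of dicts, best first, with "confidence" (0 to 1); they miss things now and then, are a little off and sometimes report something else, mostly with a low value. They report only what shows in the picture. A call takes as long as a camera call. They do not tell look-alikes from the thing itself.
- boxes_of(picture, name): "position" ([column, row] in pixels, amid what is visible of it).
The state is a dict: "time_s": time; "joints": joint angles; "dq": joint speeds; "tau": joint torques, N m; "eef_pos": TCP position; "ee_rot": TCP orientation; "force": force on the tool from outside, world axes, zero at the start; "wrist_torque": the same for the moment, N m; "grip_width": opening from 0.0 (shut) to 1.0 (fully open); "grip_force": force on a finger pad.
Only numpy, scipy, OpenCV 4.12 (cv2) and the standard library are available. Lean on these libraries where they do the work, as an engineer would, in place of code of your own. Each camera call takes 0.05 s, during which the arm holds its last target. There are 200 camera calls.

## Working session

There is one attempt and no reset: what is moved stays moved. The work goes in short steps, Python scripts to look and compute and a tool call to move; the robot and the scene stay as the last step left them, time stands still between calls to the robot, and variables do not carry over. Pictures are saved under pics/ and viewed, at most 10 in all, crops included, and the job is handed in when it is done.

Besides the shell and the picture viewer there is one more tool, called after ">>>" in YAML: its name, and indented under it one key for each argument. drive_tool: Moves the arm, as the interface text tells. Shifts and turns lie within -1 to 1; 1 stands for 0.1 m of shift or pi/4 rad of turn. Its arguments: {"type":"object","properties":{"commands":{"type":"string"},"force":{"type":"number"}},"required":["commands"]}

```bash
mkdir -p pics; cat > h.py <<'E'
import numpy as np, cv2
from scipy.spatial.transform import Rotation as R
from rig import *
def rot(q):
    q=np.array(q,float)
    return q if q.shape==(3,3) else R.from_quat([q[1],q[2],q[3],q[0]]).as_matrix()
def cam(name):
    s=sense(); p=capture(name)
    if name=='wrist':
        T=np.eye(4);T[:3,:3]=rot(s['ee_rot']);T[:3,3]=s['eef_pos']
        T=T@np.array(p['tool_from_camera']); p['C'],p['A']=T[:3,3],T[:3,:3]
    else: p['C'],p['A']=np.array(p['position']),rot(p['attitude'])
    p['f']=192/np.tan(np.radians(p['fov_y'])/2)
    return p
def ray(p,px):
    d=(np.array(px,float)-[p['cx'],p['cy']])/p['f']; u=d.copy()
    for _ in range(20): u=d/(1+p['k1']*(u@u))
    v=p['A']@np.array([u[0],u[1],1]); return v/np.linalg.norm(v)
def onz(p,px,z):
    v=ray(p,px); return p['C']+v*(z-p['C'][2])/v[2]
def proj(p,X):
    c=p['A'].T@(np.array(X,float)-p['C']); u=c[:2]/c[2]
    return u*(1+p['k1']*(u@u))*p['f']+[p['cx'],p['cy']]
def tri(obs):
    M=np.zeros((3,3));b=np.zeros(3)
    for p,px in obs:
        v=ray(p,px);P=np.eye(3)-np.outer(v,v);M+=P;b+=P@p['C']
    return np.linalg.solve(M,b)
E
python3 - <<'E'
from h import *
np.set_printoptions(precision=1,suppress=True)
print(sense())
ims=[]
for n in ['scene','side','wrist']:
    p=cam(n); print(n,p['fov_y'],p['cx'],p['cy'],p['k1'],p['C'],p['A'].tolist()); ims.append(p['pixels'])
    for t in ['cap_mid','cap_mark','stand_axis','disc_mark','stand','tray','cap']:
        print(t,[(np.round(d['position']),round(d['confidence'],2)) for d in boxes_of(p,t)][:5])
    cv2.imwrite(f'pics/{n}0.png',p['pixels'])
cv2.imwrite('pics/a.png',cv2.resize(np.vstack([np.hstack(ims[:2]),np.hstack([ims[2],ims[2]*0])]),(800,600)))
E
```

```text
{'time_s': 0.0, 'joints': array([-0.2,  0.3,  1.5, -0. ,  1.3, -0.2]), 'dq': array([ 0., -0., -0.,  0., -0.,  0.]), 'tau': array([ -0. , -41.2, -26. ,  -0. ,   0. ,  -0. ]), 'eef_pos': array([524.8,   0. , 247.7]), 'ee_rot': array([-0. ,  0.7,  0.7, -0. ]), 'force': array([ 0.4, -0. ,  0.1]), 'wrist_torque': array([ 0., -0., -0.]), 'grip_force': 0.0, 'grip_width': 1.0018855996876372}
scene 47.974499034781 252.7950274570116 190.72328265983907 -0.04543403705182044 [1524.  -115.4  831.2] [[0.09282785197194046, 0.6036476590530495, -0.7918285759039321], [0.9954864043049543, -0.04049783841688055, 0.08582973801400984], [0.019743574708467437, -0.7962219720676728, -0.6046823649275689]]
cap_mid [(array([216., 184.]), 0.97)]
cap_mark [(array([214., 182.]), 0.87)]
stand_axis [(array([126., 257.]), 0.94), (array([206., 160.]), 0.83), (array([216., 206.]), 0.78)]
disc_mark [(array([218., 203.]), 0.98), (array([128., 254.]), 0.96), (array([208., 159.]), 0.77)]
stand [(array([206., 160.]), 0.93), (array([219., 206.]), 0.71), (array([125., 259.]), 0.7)]
tray [(array([314., 214.]), 0.63)]
cap [(array(
[... 770 characters left out ...]
218.]), 0.97)]
wrist 60.93795900408787 260.65228892864036 196.20465595122548 0.01764276379198952 [525.2  75.4 372.2] [[0.9999999389113547, -0.00034647657527165325, -4.616565888815912e-05], [-0.0003446342250004041, -0.9552838396783576, -0.29569015349961103], [5.834840384216343e-05, 0.2956901513465664, -0.9552839007290486]]
cap_mid [(array([261., 305.]), 0.58)]
cap_mark [(array([262., 308.]), 0.79)]
stand_axis [(array([ 71., 255.]), 0.6), (array([352., 365.]), 0.41)]
disc_mark [(array([261., 252.]), 0.93), (array([ 70., 253.]), 0.59)]
stand [(array([261., 255.]), 0.91), (array([ 71., 256.]), 0.61), (array([354., 368.]), 0.5)]
tray [(array([308.,  30.]), 0.66)]
cap [(array([262., 306.]), 0.68)]
```

View pics/a.png

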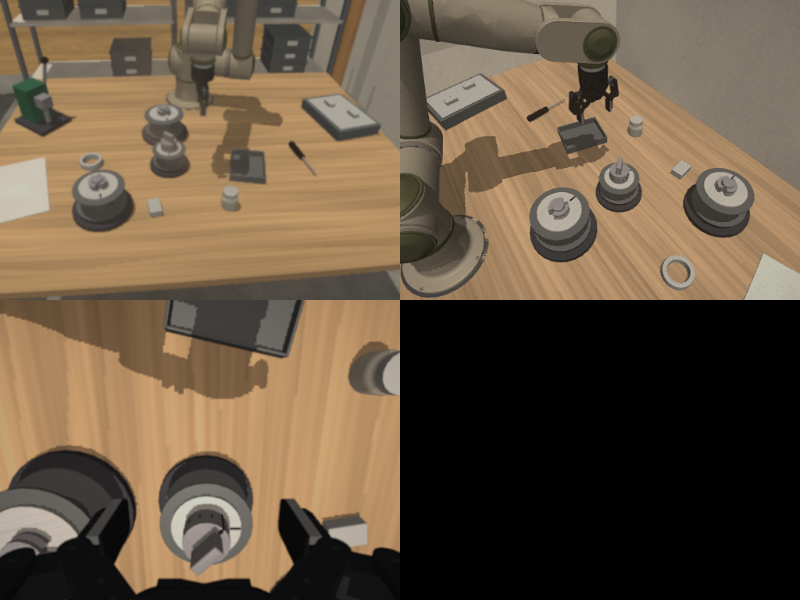

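The three views show the smallest stand in the middle: scene (216,184), side (280,219), wrist (261,300). The tray is at scene (314,214) and side (233,171). I'll triangulate these and zoom in.

```bash
python3 - <<'E'
from h import *
np.set_printoptions(precision=1,suppress=True)
P={n:cam(n) for n in ['scene','side','wrist']}
print('cap',tri([(P['scene'],(216,184)),(P['side'],(280,219)),(P['wrist'],(261,305))]))
print('cap2',tri([(P['scene'],(216,184)),(P['side'],(280,219))]))
print('tray',tri([(P['scene'],(314,214)),(P['side'],(233,171))]), onz(P['scene'],(314,214),4),onz(P['side'],(233,171),4))
for n,t in [('scene',(218,203)),('side',(279,246)),('wrist',(261,255))]: print(n,onz(P[n],t,70))
for n,t in [('scene','jar'),('side','jar'),('scene','tape'),('scene','housing'),('scene','driver')]:
    for d in boxes_of(P[n],t)[:1]: print(n,t,onz(P[n],d['position'],20))
c=cv2.resize(P['wrist']['pixels'][220:384,180:344],None,fx=3.5,fy=3.5,interpolation=2)
d=cv2.resize(P['side']['pixels'][190:280,235:325],(224,224),interpolation=2)
cv2.imwrite('pics/b.png',c)
E
```

```text
cap [ 527.9 -114.4  103.4]
cap2 [ 529.9 -112.8  102. ]
tray [571.6 175.   11.9] [567.  173.2   4. ] [575.6 188.8   4. ]
scene [ 577.4 -110.1   70. ]
side [ 496.1 -154.5   70. ]
wrist [525.5 -81.3  70. ]
scene jar [744.3  86.2  20. ]
side jar [762.5  93.4  20. ]
scene tape [ 509.2 -421.4   20. ]
scene housing [ 759.  -168.8   20. ]
scene driver [496.  403.4  20. ]
```

View pics/b.png

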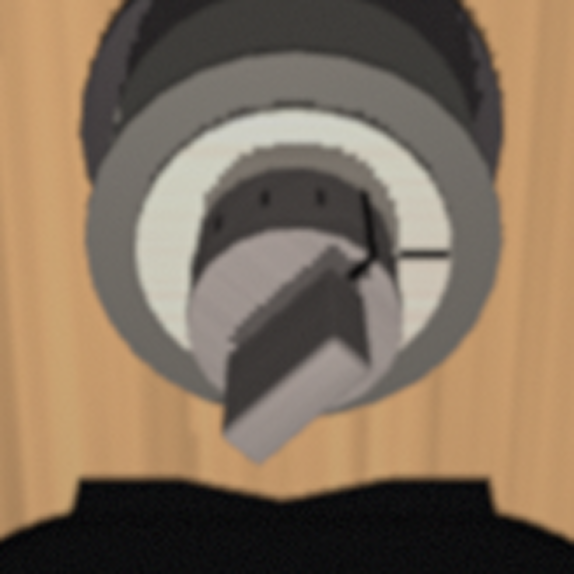

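Wrist crop: the disc line runs toward world +x at crop (425,253). The cap line meets the rim near (370,255), about 50° CCW, and the bar is parallel to it. I'll move over the cap for a better view.

>>> drive_tool:
  commands: "0 -0.4 0 0 0 0 100;0 -0.3 0 0 0 0 100;0 -0.3 0 0 0 0 100;0 0 0 0 0 0 100;0 0 0 0 0 0 100;0 0 0 0 0 0 100"

```text
time_s: 2.1
eef_pos: [525.0, -99.6, 248.3]
ee_rot: [-0.0, 0.707, 0.707, 0.0]
force: [0.2, -0.0, 1.1]
grip_width: 1.002
grip_force: 0.0
```

```bash
python3 - <<'E'
from h import *
np.set_printoptions(precision=1,suppress=True)
p=cam('wrist'); print(sense()['eef_pos'],p['C'])
import pickle; pickle.dump({k:p[k] for k in ['C','A','f','cx','cy','k1','pixels']},open('w1.pkl','wb'))
for t in ['cap_mid','cap_mark','stand_axis','disc_mark','stand','cap']:
        print(t,[(np.round(d['position']),round(d['confidence'],2)) for d in boxes_of(p,t)][:5])
X=proj(p,[528,-114,110]);print(X)
c0,r0=int(X[0])-90,int(X[1])-80;print(c0,r0)
c=cv2.resize(p['pixels'][r0:r0+150,c0:c0+180],None,fx=4,fy=4,interpolation=2)
cv2.imwrite('pics/c.png',c)
E
```

```text
[525.  -99.2 248.3] [525.2 -24.2 372.3]
cap_mid [(array([263., 206.]), 0.57)]
cap_mark [(array([264., 210.]), 0.92)]
stand_axis [(array([ 69., 200.]), 0.82), (array([263., 168.]), 0.72)]
disc_mark [(array([264., 169.]), 0.89)]
stand [(array([436., 305.]), 0.93), (array([ 71., 202.]), 0.92), (array([261., 170.]), 0.85), (array([262., 207.]), 0.65)]
cap [(array([264., 208.]), 0.92)]
[264. 206.]
174 125
```

View pics/c.png

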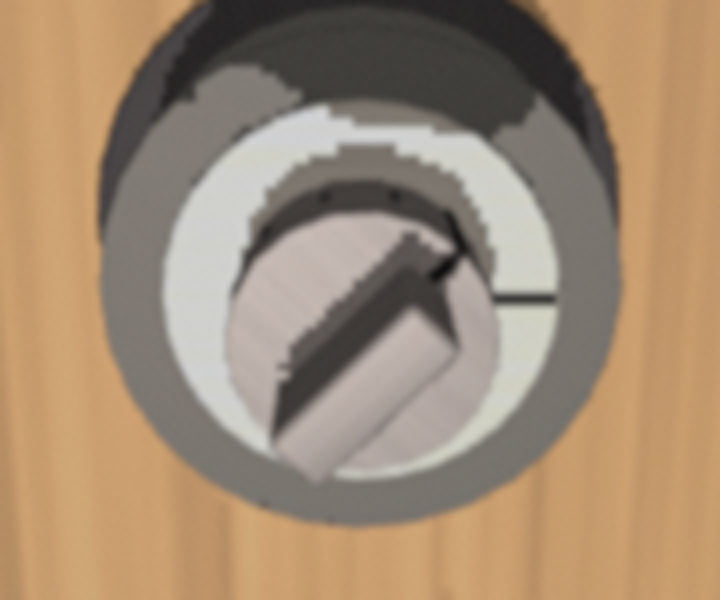

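```bash
python3 - <<'E'
from h import *
import pickle
np.set_printoptions(precision=1,suppress=True)
p=pickle.load(open('w1.pkl','rb'))
px=lambda u,v:((u-1.5)/4+174,(v-1.5)/4+125)
print('skirt',onz(p,px(362,342),116),'L/R',onz(p,px(226,340),116),onz(p,px(498,340),116))
print('disc',onz(p,px(361,289),82),onz(p,px(163,289),82),onz(p,px(558,289),82))
for u in [(272,438),(318,482),(458,350),(415,308)]: print('bar',onz(p,px(*u),146))
B=[onz(p,px(*u),146) for u in [(272,438),(318,482),(458,350),(415,308)]]
m=np.mean(B,0);d=(B[2]+B[3]-B[0]-B[1])/2;print(m,np.linalg.norm(d[:2]),np.degrees(np.arctan2(d[1],d[0])))
mk=onz(p,px(465,252),116);dm0=onz(p,px(495,299),82);dm1=onz(p,px(555,299),82);print('marks',mk,dm0,dm1)
c=np.array([527,-113])
for q in (mk,dm0,dm1): print(np.degrees(np.arctan2(*(q[:2]-c)[::-1])),np.linalg.norm(q[:2]-c))
E
```

```text
skirt [ 528.  -115.6  116. ] L/R [ 499.7 -115.1  116. ] [ 556.3 -115.2  116. ]
disc [ 528.2 -114.6   82. ] [ 482.1 -114.6   82. ] [ 574.  -114.6   82. ]
bar [ 510.8 -124.   146. ]
bar [ 519.4 -133.1  146. ]
bar [ 545.4 -106.5  146. ]
bar [537.4 -98.3 146. ]
[ 528.3 -115.5  146. ] 37.07877450118144 44.937080823854146
marks [549.  -96.1 116. ] [ 559.4 -117.1   82. ] [ 573.4 -117.1   82. ]
37.48832962660886 27.70347694874847
-7.155830402103917 32.69171259766811
-5.017921606508666 46.607844468590095
```

>>> drive_tool:
  commands: "0.032 -0.156 0 0 0 -0.143 80;0 0 0 0 0 -0.143 60;0 0 0 0 0 -0.143 50;0 0 0 0 0 -0.143 50;0 0 0 0 0 -0.143 50;0 0 0 0 0 -0.143 50;0 0 0 0 0 -0.143 50;0 0 0 0 0 0 50;0 0 0 0 0 0 50;0 0 0 0 0 0 50"
  force: 30

```text
time_s: 3.28
eef_pos: [528.2, -115.5, 248.3]
ee_rot: [0.0, 0.923, 0.384, 0.0]
force: [-0.0, -0.1, -0.7]
grip_width: 0.5
grip_force: 0.0
```

View pics/d.png

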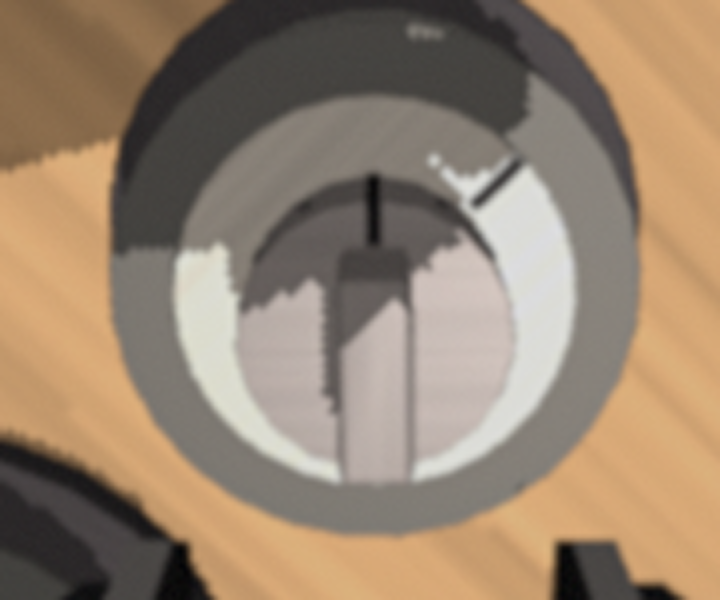

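```bash
python3 - <<'E'
from h import *
import pickle
np.set_printoptions(precision=1,suppress=True)
p=pickle.load(open('w2.pkl','rb'))
px=lambda u,v:((u-1.5)/4+168,(v-1.5)/4+108)
print('skirt',onz(p,px(376,342),116)); print('disc',onz(p,px(376,289),82),[onz(p,px(u,289),82)[:2] for u in (175,577)])
B=[onz(p,px(*u),146) for u in [(342,484),(412,484),(409,280),(339,280)]]
d=(B[2]+B[3]-B[0]-B[1])/2;print(np.mean(B,0),np.linalg.norm(d),np.degrees(np.arctan2(d[1],d[0])))
c=np.array([529,-115])
for u,z in (((374,178+65),116),((477,205),82),((520,160),82)):
    q=onz(p,px(*u),z); print(q,np.degrees(np.arctan2(*(q[:2]-c)[::-1])),np.linalg.norm(q[:2]-c))
r=p['A']; print(np.degrees(np.arctan2(-r[1,1],-r[0,1])))
E
```

```text
skirt [ 528.2 -117.   116. ]
disc [ 530.  -115.3   82. ] [array([497.3, -82.8]), array([ 562.6, -147.8])]
[ 528.7 -116.3  146. ] 39.28564060939859 45.97405773184532
[ 542.5 -102.   116. ] 43.932997613058085 18.68499679209206
[ 559.8 -117.5   82. ] -4.61592743363542 30.87975705913725
[ 573.5 -116.9   82. ] -2.434296345604061 44.55346382826017
45.13923730879868
```

Both views agree: axis about (528.7, -115.8), bar at 45° matching the tool. The cap line is about 48° CCW of the disc line. Descending to grip.

>>> drive_tool:
  commands: "0.005 -0.003 -0.35 0 0 0 50;0 0 -0.35 0 0 0 50;0 0 -0.25 0 0 0 50;0 0 -0.15 0 0 0 50;0 0 0 0 0 0 50;0 0 0 0 0 0 30;0 0 0 0 0 0 20;0 0 0 0 0 0 10;0 0 0 0 0 0 0;0 0 0 0 0 0 0;0 0 0 0 0 0 0"
  force: 30

```text
time_s: 4.25
eef_pos: [529.3, -116.1, 139.3]
ee_rot: [0.001, 0.924, 0.382, 0.001]
force: [0.9, -0.1, 4.8]
grip_width: 0.158
grip_force: 33.5
```

```bash
cat > s.py <<'E'
from rig import *
import numpy as np
s=sense();q=s['ee_rot']
print('t',round(s['time_s'],2),'pos',np.round(s['eef_pos'],2),'yaw',round(np.degrees(2*np.arctan2(q[2],q[1])),2),'F',np.round(s['force'],1),'M',np.round(s['wrist_torque'],3),'g',round(s['grip_width'],3),round(s['grip_force'],1))
E
python3 s.py
```

```text
t 4.25 pos [ 529.33 -116.11  139.31] yaw 44.96 F [ 0.9 -0.1  4.8] M [ 0.07  -0.254  0.012] g 0.158 33.5
```

>>> drive_tool:
  commands: "0 0 0.005 0 0 0 0;0 0 0.001 0 0 -0.1 0;0 0 0.001 0 0 -0.1 0;0 0 0.001 0 0 -0.1 0;0 0 0.002 0 0 -0.1 0;0 0 0 0 0 0 0;0 0 0 0 0 0 0"

```text
time_s: 4.83
eef_pos: [528.8, -116.1, 139.5]
ee_rot: [0.0, 0.972, 0.234, 0.0]
force: [0.5, -1.1, 4.3]
grip_width: 0.157
grip_force: 33.5
```

```bash
python3 s.py
```

```text
t 4.83 pos [ 528.79 -116.09  139.53] yaw 27.08 F [ 0.5 -1.1  4.3] M [-0.189 -0.077 -0.078] g 0.157 33.5
```

>>> drive_tool:
  commands: "0 0 0.001 0 0 -0.1 0;0 0 0.001 0 0 -0.1 0;0 0 0.002 0 0 -0.1 0;0 0 0.001 0 0 -0.1 0;0 0 0.001 0 0 -0.1 0;0 0 0.002 0 0 -0.1 0;0 0 0 0 0 0 0;0 0 0 0 0 0 0"

```text
time_s: 5.5
eef_pos: [528.7, -116.0, 140.1]
ee_rot: [0.0, 1.0, 0.001, -0.0]
force: [0.0, -0.2, 4.2]
grip_width: 0.158
grip_force: 33.4
```

```bash
python3 s.py; python3 - <<'E'
from h import *
p=cam('wrist');X=proj(p,[528.8,-115.8,110]);c0,r0=int(X[0])-90,max(0,int(X[1])-80);print(c0,r0)
cv2.imwrite('pics/e.png',cv2.resize(p['pixels'],(640,480)))
E
```

```text
t 5.5 pos [ 528.7  -115.98  140.13] yaw 0.17 F [ 0.  -0.2  4.2] M [-0.145 -0.03  -0.067] g 0.158 33.4
169 167
```

View pics/e.png

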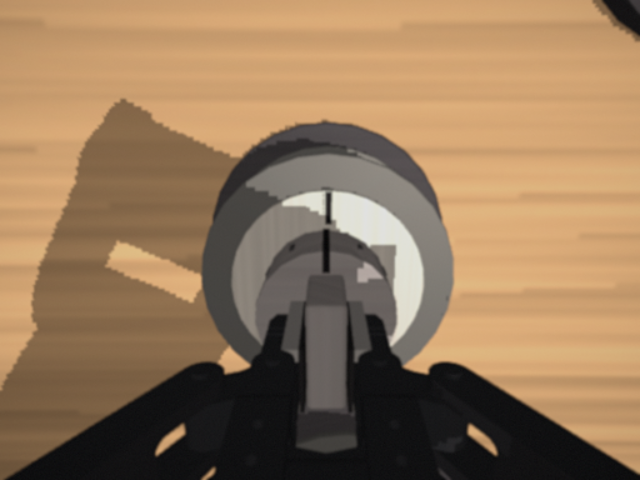

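The lines nearly meet: disc line at (328,208), cap line at (326,250), with about 3° left. Next I apply a slight upward bias to calibrate the thread's hold, then feel forward.

>>> drive_tool:
  commands: "0 0 0.001 0 0 -0.07 0;0 0 0.01 0 0 0 0;0 0 0 0 0 0 0;0 0 0 0 0 0 0"

```text
time_s: 5.88
eef_pos: [528.7, -115.9, 141.1]
ee_rot: [-0.0, 1.0, -0.027, -0.0]
force: [1.2, -1.0, 2.4]
grip_width: 0.157
grip_force: 33.2
```

```bash
python3 s.py
```

```text
t 5.88 pos [ 528.66 -115.94  141.1 ] yaw -3.06 F [ 1.2 -1.   2.4] M [-0.24  -0.112  0.035] g 0.157 33.2
```

>>> drive_tool:
  commands: "0 0 0.01 0 0 0 0;0 0 0 0 0 0 0;0 0 0 0 0 0 0"

```text
time_s: 6.13
eef_pos: [528.6, -115.9, 141.5]
ee_rot: [-0.0, 1.0, -0.028, -0.0]
force: [5.0, -1.8, -6.9]
grip_width: 0.158
grip_force: 31.9
```

```bash
python3 s.py
```

```text
t 6.13 pos [ 528.57 -115.89  141.48] yaw -3.15 F [ 5.  -1.8 -6.9] M [-0.472 -0.736  0.069] g 0.158 31.9
```

>>> drive_tool:
  commands: "0 0 0.001 0 0 -0.035 0;0 0 0 0 0 -0.035 0;0 0 0 0 0 0 0"

```text
time_s: 6.38
eef_pos: [528.5, -115.4, 141.6]
ee_rot: [-0.001, 0.998, -0.056, -0.001]
force: [3.4, 1.6, -6.1]
grip_width: 0.152
grip_force: 31.8
```

```bash
python3 s.py
```

```text
t 6.38 pos [ 528.47 -115.36  141.61] yaw -6.37 F [ 3.4  1.6 -6.1] M [ 0.138 -0.608  0.009] g 0.152 31.8
```

>>> drive_tool:
  commands: "0 0 0.001 0 0 -0.035 0;0 0 0 0 0 -0.035 0;0 0 0 0 0 0 0"

```text
time_s: 6.63
eef_pos: [528.4, -115.3, 141.8]
ee_rot: [-0.001, 0.997, -0.083, -0.001]
force: [2.9, 2.7, -6.9]
grip_width: 0.155
grip_force: 31.9
```

```bash
python3 s.py
```

```text
t 6.63 pos [ 528.4  -115.28  141.79] yaw -9.48 F [ 2.9  2.7 -6.9] M [ 0.391 -0.485  0.07 ] g 0.155 31.9
```

>>> drive_tool:
  commands: "0 0 0.001 0 0 -0.035 0;0 0 0 0 0 -0.035 0;0 0 0 0 0 0 0"

```text
time_s: 6.88
eef_pos: [528.4, -115.5, 142.2]
ee_rot: [-0.0, 0.994, -0.11, -0.001]
force: [1.2, 3.3, -4.9]
grip_width: 0.154
grip_force: 32.2
```

>>> drive_tool:
  commands: "0 0 0.001 0 0 -0.035 0;0 0 0 0 0 -0.035 0;0 0 0 0 0 0 0"

```text
time_s: 7.13
eef_pos: [528.7, -116.0, 143.2]
ee_rot: [0.0, 0.991, -0.137, 0.0]
force: [-0.4, 1.6, 1.7]
grip_width: 0.155
grip_force: 33.1
```

```bash
python3 s.py
```

```text
t 7.13 pos [ 528.7  -116.01  143.21] yaw -15.75 F [-0.4  1.6  1.7] M [ 0.177  0.063 -0.065] g 0.155 33.1
```

The force dropped and the cap rose between yaw -13 and -16. I'll go 1.5° further into the slot and test a gentle lift.

>>> drive_tool:
  commands: "0 0 0 0 0 -0.035 0;0 0 0.01 0 0 0 0;0 0 0.01 0 0 0 0;0 0 0 0 0 0 0"

```text
time_s: 7.47
eef_pos: [528.5, -116.0, 144.7]
ee_rot: [0.0, 0.989, -0.15, -0.0]
force: [-0.1, -1.3, -2.8]
grip_width: 0.155
grip_force: 32.6
```

```bash
python3 s.py
```

```text
t 7.47 pos [ 528.5  -116.02  144.67] yaw -17.29 F [-0.1 -1.3 -2.8] M [-0.103  0.067  0.041] g 0.155 32.6
```

>>> drive_tool:
  commands: "0 0 0.01 0 0 0 0;0 0 0.01 0 0 0 0;0 0 0.01 0 0 0 0;0 0 0 0 0 0 0"

```text
time_s: 7.8
eef_pos: [528.6, -116.0, 147.7]
ee_rot: [0.0, 0.989, -0.151, -0.0]
force: [-0.2, -0.1, -2.4]
grip_width: 0.158
grip_force: 32.5
```

```bash
python3 s.py
```

```text
t 7.8 pos [ 528.64 -115.96  147.71] yaw -17.35 F [-0.2 -0.1 -2.4] M [-0.133  0.194  0.005] g 0.158 32.5
```

The cap is free and only its own weight is felt. Lifting straight up, then over to the tray side.

>>> drive_tool:
  commands: "0 0 0.05 0 0 0 0;0 0 0.05 0 0 0 0;0 0 0.05 0 0 0 0;0 0 0.05 0 0 0 0;0 0 0.05 0 0 0 0;0 0 0.1 0 0 0 0;0 0 0.2 0 0 0 0;0 0 0.2 0 0 0 0;0 0 0.1 0 0 0 0;0 0 0 0 0 0 0;0 0 0 0 0 0 0"
  force: 40

```text
time_s: 8.72
eef_pos: [528.6, -115.9, 232.5]
ee_rot: [0.0, 0.989, -0.151, 0.0]
force: [-0.6, 0.0, -4.0]
grip_width: 0.158
grip_force: 41.2
```

```bash
python3 s.py; python3 - <<'E'
from h import *
np.set_printoptions(precision=1,suppress=True)
a,b=cam('scene'),cam('side')
for p in (a,b):
  for t in ('tray','cap','cap_mid'): print(t,[(np.round(d['position']),round(d['confidence'],2)) for d in boxes_of(p,t)][:2])
X=lambda p,c,z:proj(p,[c[0],c[1],z])
def crop(p,c,w=60): 
    c0,r0=int(c[0])-w,int(c[1])-w; print(c0,r0); return cv2.resize(p['pixels'][r0:r0+2*w,c0:c0+2*w],(400,400),interpolation=2)
cv2.imwrite('pics/f.png',np.hstack([crop(a,X(a,(571,175),10)),crop(b,X(b,(571,175),10))]))
E
```

```text
t 8.72 pos [ 528.62 -115.88  232.48] yaw -17.37 F [-0.6  0.  -4. ] M [0.014 0.01  0.055] g 0.158 41.2
tray [(array([314., 214.]), 0.82)]
cap [(array([213., 157.]), 0.67)]
cap_mid [(array([215., 159.]), 0.69)]
tray [(array([230., 174.]), 0.73)]
cap [(array([280., 197.]), 0.76)]
cap_mid [(array([367., 342.]), 0.73), (array([276., 197.]), 0.56)]
255 153
173 112
```

View pics/f.png

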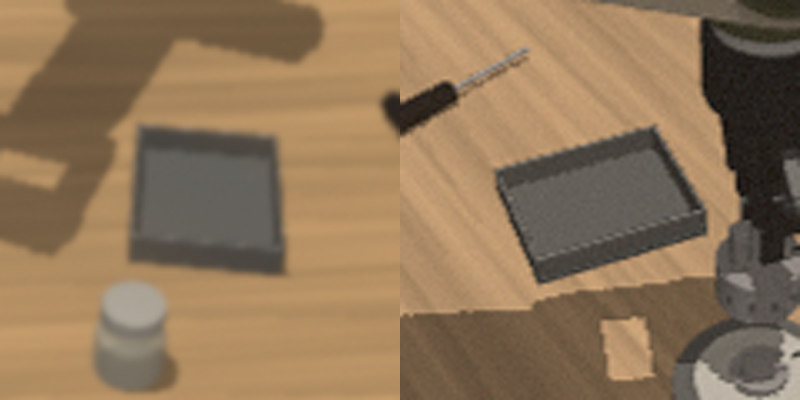

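The tray is empty. Rim corners: scene crop (138,127), (276,138), (284,250), (130,240); side crop (97,172), (256,127), (306,210), (138,258).

```bash
python3 - <<'E'
from h import *
np.set_printoptions(precision=1,suppress=True)
a,b=cam('scene'),cam('side')
A=[onz(a,(u/3.333+255-.35,v/3.333+153-.35),30) for u,v in [(138,127),(276,138),(284,250),(130,240)]]
B=[onz(b,(u/3.333+173-.35,v/3.333+112-.35),30) for u,v in [(97,172),(256,127),(306,210),(138,258)]]
print(np.array(A),np.mean(A,0));print(np.array(B),np.mean(B,0))
print(tri([(a,proj(a,np.mean(A,0))),(b,proj(b,np.mean(B,0)))]))
E
```

```text
[[483.9 131.4  30. ]
 [509.  255.8  30. ]
 [660.2 224.3  30. ]
 [638.5  97.7  30. ]] [572.9 177.3  30. ]
[[503.  249.5  30. ]
 [656.5 217.5  30. ]
 [629.5  96.1  30. ]
 [479.6 131.   30. ]] [567.2 173.5  30. ]
[569.1 178.   26.3]
```

>>> drive_tool:
  commands: "0.02 0.1 0 0 0 0 0;0.03 0.22 0 0 0 0 0;0.04 0.3 0 0 0 0 0;0.04 0.3 0 0 0 0 0;0.04 0.3 0 0 0 0 0;0.04 0.3 0 0 0 0 0;0.04 0.3 0 0 0 0 0;0.04 0.3 0 0 0 0 0;0.04 0.3 0 0 0 0 0;0.04 0.25 0 0 0 0 0;0.02 0.15 0 0 0 0 0;0.02 0.1 0 0 0 0 0;0 0 0 0 0 0 0;0 0 -0.2 0 0 0 0;0 0 -0.3 0 0 0 0;0 0 -0.3 0 0 0 0;0 0 -0.2 0 0 0 0;0 0 0 0 0 0 0;0 0 0 0 0 0 0"

```text
time_s: 10.8
eef_pos: [569.7, 175.4, 132.7]
ee_rot: [0.0, 0.988, -0.151, -0.0]
force: [-0.4, -0.2, -1.9]
grip_width: 0.155
grip_force: 41.1
```

```bash
python3 s.py; python3 - <<'E'
from h import *
np.set_printoptions(precision=1,suppress=True)
a,b=cam('scene'),cam('side')
def crop(p,w=60): 
    c=proj(p,[570,176,50]);c0,r0=int(c[0])-w,int(c[1])-w; print(c0,r0); return cv2.resize(p['pixels'][r0:r0+2*w,c0:c0+2*w],(400,400),interpolation=2)
cv2.imwrite('pics/g.png',np.hstack([crop(a),crop(b)]))
E
```

```text
t 10.8 pos [569.68 175.35 132.65] yaw -17.42 F [-0.4 -0.2 -1.9] M [-0.056  0.007 -0.014] g 0.155 41.1
256 142
172 102
```

View pics/g.png

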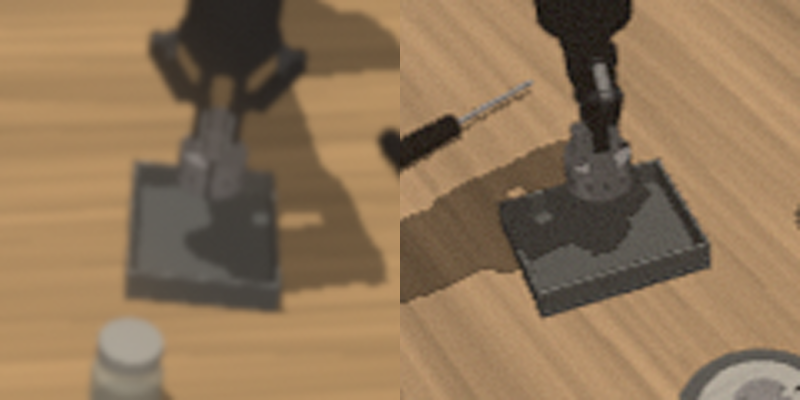

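The cap hangs upright over the middle of the tray: scene crop (213,165), side crop (600,165). Lowering.

>>> drive_tool:
  commands: "0 0 -0.2 0 0 0 0;0 0 -0.2 0 0 0 0;0 0 -0.15 0 0 0 0;0 0 -0.08 0 0 0 0;0 0 -0.02 0 0 0 0;0 0 -0.01 0 0 0 0;0 0 0 0 0 0 0;0 0 0 0 0 0 0"

```text
time_s: 11.57
eef_pos: [570.3, 176.1, 67.9]
ee_rot: [-0.0, 0.989, -0.151, 0.001]
force: [0.0, -0.3, -1.5]
grip_width: 0.153
grip_force: 41.1
```

>>> drive_tool:
  commands: "0 0 -0.01 0 0 0 0;0 0 -0.01 0 0 0 0;0 0 -0.01 0 0 0 0;0 0 -0.01 0 0 0 0;0 0 0 0 0 0 0;0 0 0 0 0 0 0"

```text
time_s: 12.07
eef_pos: [569.7, 176.1, 62.5]
ee_rot: [0.0, 0.989, -0.151, -0.0]
force: [-0.3, -0.3, -2.4]
grip_width: 0.154
grip_force: 41.1
```

>>> drive_tool:
  commands: "0 0 -0.01 0 0 0 0;0 0 -0.01 0 0 0 0;0 0 0 0 0 0 0"

```text
time_s: 12.32
eef_pos: [569.6, 176.1, 60.4]
ee_rot: [0.0, 0.989, -0.151, -0.0]
force: [-0.2, -0.8, -2.6]
grip_width: 0.155
grip_force: 41.1
```

>>> drive_tool:
  commands: "0 0 -0.01 0 0 0 0;0 0 0 0 0 0 0;0 0 0 0 0 0 0"

```text
time_s: 12.57
eef_pos: [569.8, 176.2, 60.0]
ee_rot: [-0.0, 0.989, -0.151, 0.0]
force: [-3.1, 0.1, 2.0]
grip_width: 0.15
grip_force: 41.8
```

Contact felt. Releasing and retreating.

>>> drive_tool:
  commands: "0 0 -0.003 0 0 0 0;0 0 0 0 0 0 17;0 0 0 0 0 0 22;0 0 0 0 0 0 30;0 0 0 0 0 0 45;0 0 0 0 0 0 45;0 0 0 0 0 0 45;0 0 0.05 0 0 0 45;0 0 0.1 0 0 0 45;0 0 0.3 0 0 0 45;0 0 0.4 0 0 0 45;0 0 0.4 0 0 0 45;0 0 0.3 0 0 0 45;0 0 0.1 0 0 0 45;0 0 0 0 0 0 45;0 0 0 0 0 0 45"

```text
time_s: 13.9
eef_pos: [569.4, 176.0, 223.9]
ee_rot: [0.0, 0.989, -0.151, -0.0]
force: [-0.4, 0.0, 0.5]
grip_width: 0.448
grip_force: 0.0
```

```bash
python3 s.py; python3 - <<'E'
from h import *
a,b=cam('scene'),cam('side')
cv2.imwrite('pics/h.png',cv2.resize(np.hstack([a['pixels'][100:320,90:400],b['pixels'][70:290,150:460]]),(800,284)))
E
```

```text
t 13.9 pos [569.41 176.04 223.92] yaw -17.37 F [-0.4  0.   0.5] M [-0.059 -0.032 -0.006] g 0.448 0.0
```

View pics/h.png

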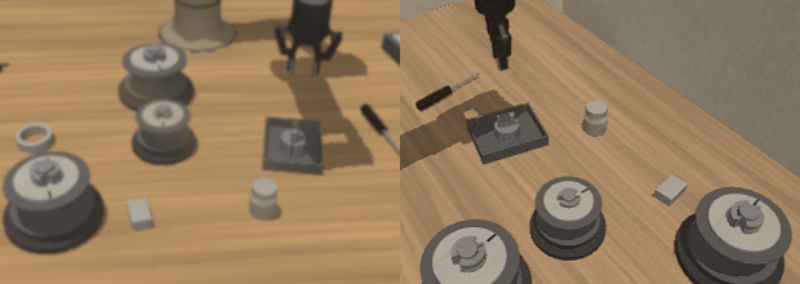

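The cap stands upright in the tray at scene (293,143) and side (508,125). The spindle is bare, the bystanders are in place and the gripper is clear.

```bash
python3 -c "from rig import *; print(finish_job())"
```

```text
the job is handed in; nothing more can be done
None
```

The hub cap came free about 10–13° past the disc's line, was lifted straight off and set down upright in the tray, with the other things left where they were; handed in at about 14 s.

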